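Tip the potatoes into the pot and put the lid on

TASK

Pick up the chopping board by its handle, keeping all four potato halves on it, and tip them off it into the cooking pot without handling the potatoes themselves. Then lay the board back flat on the worktop and set the lid on the pot so that it sits properly on the rim; put board and lid down rather than dropping them. Do not shove the pot along, and leave the knife, the jar and the bowls where they are.

Things in the scene. Friction and masses are not known exactly. Their poses are not given: they have to be found in the camera images.
- board: Light wooden chopping board lying flat, about 0.21 kg: blade 165 mm (its x) by 150 mm (its y), 15 mm thick, with a straight black rubber-sleeved handle 75 mm long, 32 mm wide, 26 mm thick out of the middle of its -x end, undersides flush. The handle starts pointing roughly towards the robot. Origin: centre of the blade's underside; z up.
- board_grip (a point): Point to grip on the board's handle, across its 32 mm width: on the handle's centre line, 26 mm outside the blade's end, 13 mm above the underside (mid-thickness). The loaded board is heavy at its far end, so grip hard or it droops: 60 N or more holds it. Axes as the board's.
- board_lip (a point): Middle of the top edge of the blade's far short end, away from the handle (board x = +82.5 mm, z = 15 mm): the edge over which the pieces slide off. Axes as the board's.
- potato1: Halved potato, light brown skin, cut face down on the board: a dome 60 by 54 mm, 29 mm high, about 52 g. Origin: centre of the cut face; z points from it to the top of the dome. The four lie two by two on the blade. They are wet: on the board they stay put on a slope of up to 15 degrees and slide by themselves from about 30.
- potato2: Halved potato, light brown skin, cut face down on the board: a dome 60 by 54 mm, 29 mm high, about 52 g. Origin: centre of the cut face; z points from it to the top of the dome. The four lie two by two on the blade. They are wet: on the board they stay put on a slope of up to 15 degrees and slide by themselves from about 30.
- potato3: Halved potato, light brown skin, cut face down on the board: a dome 60 by 54 mm, 29 mm high, about 52 g. Origin: centre of the cut face; z points from it to the top of the dome. The four lie two by two on the blade. They are wet: on the board they stay put on a slope of up to 15 degrees and slide by themselves from about 30.
- potato4: Halved potato, light brown skin, cut face down on the board: a dome 60 by 54 mm, 29 mm high, about 52 g. Origin: centre of the cut face; z points from it to the top of the dome. The four lie two by two on the blade. They are wet: on the board they stay put on a slope of up to 15 degrees and slide by themselves from about 30.
- pot: Steel cooking pot standing loose on the worktop: 200 mm across outside, 100 mm high, walls 4 mm (inside free radius 94 mm), inner floor 5 mm up; two loop ears on its +x and -x sides reach 133 mm from the axis and stay below 84 mm height. 0.95 kg. Origin: centre of its underside; z up.
- lid: Steel lid lying right way up on the worktop: 206 mm disc, slightly domed, with a locating flange 176 mm across that goes 10 mm down inside the pot; disc underside 10 mm and dome top 25 mm above the origin. Seated, its origin is 90 mm above the pot's. About 0.36 kg. Origin: centre of the flange's underside; z up.
- lid_knob (a point): Grip point of the lid's round black knob (38 mm diameter, from 38 to 60 mm above the lid's origin): on the axis, 50 mm above the lid's origin.
- salt_jar: Bystander: clear jar with a red cap, 72 mm across, 100 mm high, standing. Origin: centre of its underside.
- bowls: Bystander: nest of a pink and a blue mixing bowl, 110 mm across, 50 mm high. Origin: centre of the underside.
- knife: Bystander: kitchen knife with a green handle lying on the worktop beyond the pot, 200 mm long along its x (from x = -98 mm at the handle to +102 mm at the point), 19 mm high. Origin: at worktop height, below the blade just ahead of the handle.

How it is judged:
On the way, in this order (a step that is already met when the one before it is completed fails the run):
1. the board is lifted clear of the worktop with all four potato halves on it (height (world z) of board above 0.04 m and angle between board's own z axis and vertical below 0.35 rad and z of potato1 in the frame of board between 0.006 and 0.028 m and x of potato1 in the frame of board between -0.085 and 0.085 m and z of potato2 in the frame of board between 0.006 and 0.028 m and x of potato2 in the frame of board between -0.085 and 0.085 m and z of potato3 in the frame of board between 0.006 and 0.028 m and x of potato3 in the frame of board between -0.085 and 0.085 m and z of potato4 in the frame of board between 0.006 and 0.028 m and x of potato4 in the frame of board between -0.085 and 0.085 m), for 0.2 s.
2. all four potato halves are in the pot (horizontal distance between each of potato1, potato2, potato3, potato4 and pot below 0.098 m and z of potato1 in the frame of pot between -0.002 and 0.09 m and z of potato2 in the frame of pot between -0.002 and 0.09 m and z of potato3 in the frame of pot between -0.002 and 0.09 m and z of potato4 in the frame of pot between -0.002 and 0.09 m), for 0.3 s.
At the end, for the whole second after the job is handed in: All four halves lie in the pot (within 98 mm of its axis, below 90 mm). The lid is seated: within 10 mm of the pot axis, origin 84 to 96 mm above the pot's, level to 0.06 rad. The board lies flat on the worktop (6 mm, 0.06 rad), the pot stands upright on it, and all are still (all of step 2 and horizontal distance between lid and pot below 0.01 m and z of lid in the frame of pot between 0.084 and 0.096 m and angle between each of lid, board's own z axis and vertical below 0.06 rad and height (world z) of each of board, pot below 0.006 m and angle between pot's own z axis and vertical below 0.05 rad and linear speed of each of board, lid, pot below 0.02 m/s); the robot touches nothing.
It fails at once if a potato half is gripped or pushed by the fingers (over 1 N) (contact force between the fingers and potato1 above 1 N or contact force between the fingers and potato2 above 1 N or contact force between the fingers and potato3 above 1 N or contact force between the fingers and potato4 above 1 N).
It fails at once if the pot is shoved more than 40 mm or tipped more than 0.2 rad (distance of pot from where it was at the start of the episode above 0.04 m or angle between pot's own z axis and vertical above 0.2 rad).
It fails at once if the board is dropped (moves faster than 0.6 m/s while not held) (contact force between the fingers and board below 0.05 N and linear speed of board above 0.6 m/s).
It fails at once if the lid is dropped (moves faster than 0.6 m/s while not held) (contact force between the fingers and lid below 0.05 N and linear speed of lid above 0.6 m/s).
It fails at once if the knife, the jar or the bowls are moved more than 30 mm (distance of any of knife, salt_jar, bowls from where it was at the start of the episode above 0.03 m).
It also fails if it takes over 69 s, if anything falls off the work surface, if the arm or the gripper's body presses on something with over 40 N, if the wrist force passes 120 N, or if a joint passes its speed limit or range.

ROBOT

A 6-joint arm with a two-finger parallel gripper is mounted at the origin on the work surface. World frame = base frame: x ahead of the robot, y to its left, z up, the work surface at z = 0. Lengths are in m, angles in rad, forces in N, time in s.
With the tool pointing down it reaches from about 0.35 to 0.85 m from the base axis. Payload 8.1 kg.
Tool frame: the origin (TCP) lies between the finger pads; the fingertips stand tip_reach ahead of it and the grasp point (between the pads) is the TCP (tip_reach is the distance from the TCP to the fingertips, in m); x points along the fingers, y is the direction in which the jaws open and shut, and the axes are right-handed (so a half turn about x gives the same grasp; the last joint's range is limited). The gripper opens to 93 mm and grips with 3 to 60 N. Pads are 15 mm wide; open, the fingers measure 128 mm over their backs; the gripper's body (75 mm by 188 mm) begins 65 mm behind the grasp point.
Start: joints at [1.123, 0.13, 1.488, -0, 1.523, -0.085], TCP at [0.213, 0.561, 0.238] pointing down, gripper open.
Joint ranges: [-2.96, 2.96], [-0.89, 2.26], [0.02, 2.5], [-1.34, 4.48], [0, 2.73], [-2.66, 2.66]. Speed limits (rad/s): [2.39, 2.39, 2.79, 3.14, 3.14, 3.14].

INTERFACE

Orientations are given as a unit quaternion [x, y, z, w].
In Python, from rig import * gives the robot as it stands.
- The arm moves only by the tool servo_tool, never from a script. Its argument "commands" is one flat list of numbers, 7 for each row, row after row: the shift along the world's x, y, z in mm, then the turn, a rotation vector about the world's x, y, z in rad, then the closure in counts, from 0 (fully open) to 255 (shut). In form: [tx, ty, tz, ax, ay, az, fingers, tx, ty, tz, ax, ay, az, fingers, ...]. A call has 1 to 20 rows; each row shifts and turns the pose as measured when the row begins; what a row does not reach is not made up. A row lasts 1/10 s, in which the tool goes at most 50 mm and 8.59 degrees, less where a joint would pass 70% of its speed; a pose out of reach is approached as far as the arm can. A call with a gripper value outside its range is refused whole. The fingers move at their own pace and stop on an object; "newtons" is the grip in N (left out, the last holds). Time passes only in rows, so rows that do not move let the fingers close. It gives the time, the measured TCP pose, the force and the opening at its end, in the units of the state.
- observe(): the state, without advancing time (a new reading comes with each control period).
- camera(name): name is "scene" or "top"; returns a dict with "img" (384x512x3 uint8, red, green, blue), "fx", "fy", "cx", "cy" (pixels), "dist_coeffs" ([k1, k2, p1, p2, k3] as OpenCV has them; the pictures are not rectified), "R" (3x3) and "t" (3): a world point X has camera coordinates R X + t. Camera axes: x right, y down, z forward; pixel columns grow to the right and rows downward; lengths in m; the calibration is good to about 2 mm. A picture is of the moment at which its call begins. There is no depth.
- hand_in(): hands the job in, once; it reports no verdict.
The state is a dict: "time": time; "joint_pos": joint angles; "dq": joint speeds; "tau": joint torques, N m; "ee_pos": TCP position; "tool_rot": TCP orientation; "wrist_force": force on the tool from outside, world axes, zero at the start; "torque": the same for the moment, N m; "finger_gap": opening from 0.0 (shut) to 1.0 (fully open).
Only numpy, scipy, OpenCV 4.12 (cv2) and the standard library are available. Lean on these libraries where they do the work, as an engineer would, in place of code of your own. Each camera call takes 0.05 s, during which the arm holds its last target. There are 200 camera calls.

## Working session

There is one attempt and no reset: what is moved stays moved. The work goes in short steps, Python scripts to look and compute and a tool call to move; the robot and the scene stay as the last step left them, time stands still between calls to the robot, and variables do not carry over. Pictures are saved under pics/ and viewed, about 8 in all and at most 12, crops included, and the job is handed in when it is done.

Besides the shell and the picture viewer there is one more tool, called after "Request:" as name(argument=value, ...) on one line, values as JSON. servo_tool: Moves the arm, as the interface text tells. Its arguments: {"type":"object","properties":{"commands":{"type":"array"},"newtons":{"type":"number"}},"required":["commands"]}

```bash
mkdir -p pics; ls
python3 - <<'E'
from rig import *
import cv2
o=observe();print(o)
for n in("scene","top"):
    c=camera(n);cv2.imwrite(f"pics/{n}0.png",cv2.resize(c["img"][:,:,::-1],(768,576)))
    print({k:v for k,v in c.items() if k!="img"})
E
```

```text
pics
{'time': 0.0, 'joint_pos': array([ 1.12257739e+00,  1.31135848e-01,  1.48928638e+00, -1.00551724e-05,
        1.52302533e+00, -8.53994639e-02]), 'dq': array([ 0.0001443 ,  0.0001316 , -0.00030163,  0.00030697, -0.00019242,
        0.00247302]), 'tau': array([-7.90730628e-04, -5.59817255e+01, -4.91763103e+01,  7.69156753e-02,
        3.48536402e-02, -2.66884135e-04]), 'ee_pos': array([0.21269076, 0.56045097, 0.23659866]), 'tool_rot': array([ 0.12693986,  0.69567261, -0.12820694,  0.69533364]), 'wrist_force': array([0.25167554, 1.17627093, 0.20040349]), 'torque': array([0.05025399, 0.02496777, 0.03303983]), 'finger_gap': 1.0015860700121706}
{'fx': 367.92254961417154, 'fy': 367.92254961417154, 'cx': 254.4595602302772, 'cy': 192.06446576679616, 'dist_coeffs': array([-0.1198381,  0.       ,  0.       ,  0.       ,  0.       ]), 'R': array([[-0.85386298,  0.52048361,  0.00385056],
       [ 0.35777318,  0.59227451, -0.72194823],
       [-0.37804281, -0.61506724, -0.69193636]]), 't': array([ 0.50570697, -0.17519554,  1.1169224 ])}
{'fx': 369.0844585390038, 'fy': 369.0844585390038, 'cx': 258.87934039695426, 'cy': 188.75695934509378, 'dist_coeffs': array([-0.01301539,  0.        ,  0.        ,  0.        ,  0.        ]), 'R': array([[-0.01366076, -0.99984654,  0.0109675 ],
       [-0.98550814,  0.01160854, -0.16923043],
       [ 0.16907715, -0.01312038, -0.98551549]]), 't': array([0.03805239, 0.59541526, 1.00762395])}
```

View pics/scene0.png

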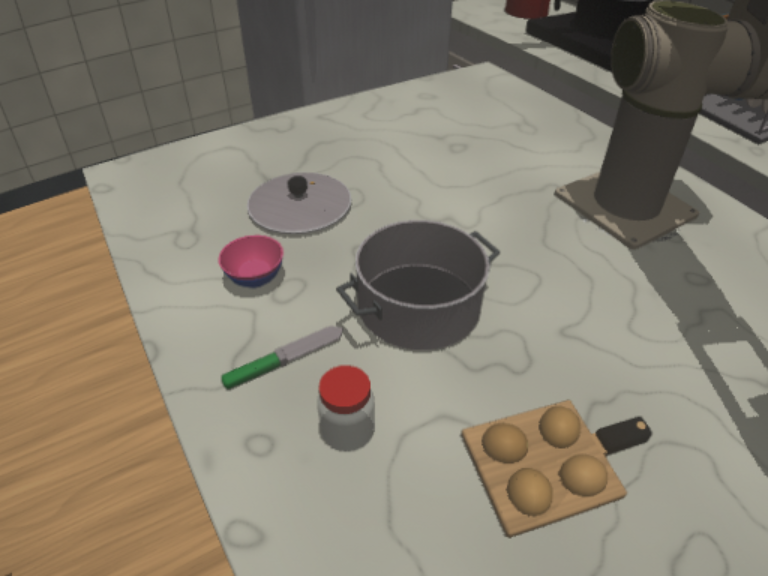

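View pics/top0.png

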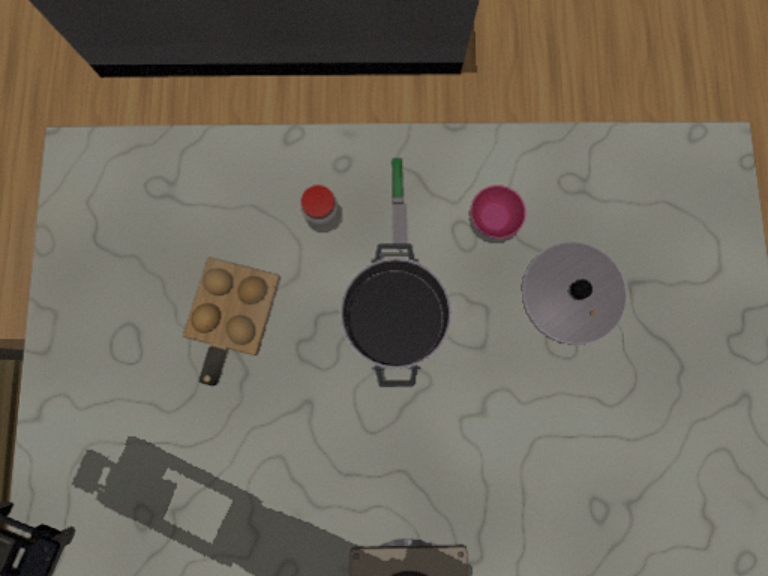

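The top view shows the board blade at (232,307) with its handle end at (209,380), the pot rim centre at (396,313) and the lid knob at (581,289). The scene view shows the same layout, with the jar at (345,410).

```bash
cat > h.py <<'E'
from rig import *
import cv2, numpy as np
from scipy.spatial.transform import Rotation as Rt
def w(c,u,v,z,s=1.5):
    K=np.array([[c["fx"],0,c["cx"]],[0,c["fy"],c["cy"]],[0,0,1.]])
    p=cv2.undistortPoints(np.array([[[(u+.5)/s-.5,(v+.5)/s-.5]]]),K,c["dist_coeffs"])[0,0]
    R,t=c["R"],c["t"]; d=R.T@[p[0],p[1],1]; o=-R.T@t
    return o+d*(z-o[2])/d[2]
E
python3 - <<'E'
from h import *
np.set_printoptions(precision=4,suppress=True)
c=camera("top")
for n,u,v,z in [("FL",207,258,.015),("FR",280,274,.015),("NR",260,355,.015),("NL",184,337,.015),("hend",209,382,.02),("pot",396,313,.1),("earfar",394,245,.08),("earnear",397,385,.08),("lid",574,293,.012),("knob",581,289,.06),("jar",318,201,.1),("bowl",498,212,.05),("ktip",400,243,.01),("kend",397,158,.01)]:
    print(n,w(c,u,v,z)[:2])
c=camera("scene")
for n,u,v,z in [("FL",510,535,.015),("FR",462,434,.015),("NR",571,402,.015),("NL",625,493,.015),("pot",422,264,.1),("lid",300,203,.012),("knob",298,184,.055)]:
    print(n,w(c,u,v,z)[:2])
E
```

```text
FL [0.6574 0.3902]
FR [0.6233 0.2446]
NR [0.4646 0.2801]
NL [0.5011 0.4283]
hend [0.4145 0.3748]
pot [0.533  0.0185]
earfar [0.6639 0.0197]
earnear [0.4049 0.0182]
lid [ 0.5787 -0.3381]
knob [ 0.5791 -0.3351]
jar [0.7449 0.1607]
bowl [ 0.7355 -0.1861]
ktip [0.6849 0.0058]
kend [0.8656 0.0089]
FL [0.6602 0.3944]
FR [0.6264 0.2565]
NR [0.4674 0.2969]
NL [0.5063 0.4329]
pot [0.5406 0.0296]
lid [ 0.583  -0.3279]
knob [ 0.5818 -0.3301]
```

```bash
cat >> h.py <<'E'
def rot(h,p):
    f=np.array([np.cos(h),np.sin(h),0]);u=np.array([0,0,1.]);l=np.cross(u,f)
    x=f*np.cos(p)-u*np.sin(p)
    return Rt.from_matrix(np.c_[x,l,np.cross(x,l)])
def go(pos,h,p):
    o=observe();R0=Rt.from_quat(o["tool_rot"])
    d=(np.array(pos)-o["ee_pos"])*1000; r=(rot(h,p)*R0.inv()).as_rotvec()
    print("t",round(o["time"],2),"d mm",d.round(1),"rv",r.round(3),"ang",np.linalg.norm(r).round(3),"F",o["wrist_force"].round(1),"gap",round(o["finger_gap"],3),"q",o["joint_pos"].round(2))
E
python3 -c "
from h import *
go([.385,.381,.10],-.23,np.pi/4)"
```

```text
t 0.2 d mm [ 172.2 -179.7 -137. ] rv [-0.229 -0.752  0.126] ang 0.796 F [-0.2  0.2 -0.2] gap 0.997 q [ 1.12  0.13  1.49 -0.    1.52 -0.09]
```

Request:
servo_tool(commands=[17, -18, -13.5, -0.023, -0.075, 0.0126, 0, 17, -18, -13.5, -0.023, -0.075, 0.0126, 0, 17, -18, -13.5, -0.023, -0.075, 0.0126, 0, 17, -18, -13.5, -0.023, -0.075, 0.0126, 0, 17, -18, -13.5, -0.023, -0.075, 0.0126, 0, 17, -18, -13.5, -0.023, -0.075, 0.0126, 0, 17, -18, -13.5, -0.023, -0.075, 0.0126, 0, 17, -18, -13.5, -0.023, -0.075, 0.0126, 0, 17, -18, -13.5, -0.023, -0.075, 0.0126, 0, 17, -18, -13.5, -0.023, -0.075, 0.0126, 0], newtons=60)

```text
time: 1.2
ee_pos: [0.3889, 0.3785, 0.1022]
tool_rot: [0.042, 0.369, -0.1, 0.923]
wrist_force: [0.7, -0.7, 0.1]
finger_gap: 1.001
```

```bash
python3 -c "
from h import *
go([.4564,.3639,.021],-.23,np.pi/4)
for n in('top','scene'):
  c=camera(n);cv2.imwrite('pics/%s1.png'%n,cv2.resize(c['img'][:,:,::-1],(768,576)))
  if n=='top':
    cv2.imwrite('pics/t1.png',cv2.resize(c['img'][150:290,90:250,::-1],(640,560),interpolation=cv2.INTER_CUBIC))
"
```

```text
t 1.2 d mm [ 67.5 -14.6 -81.2] rv [ 0.002  0.026 -0.013] ang 0.029 F [ 0.7 -0.7  0.1] gap 1.001 q [ 1.16  0.02  2.09 -0.94  1.07  0.3 ]
```

View pics/t1.png

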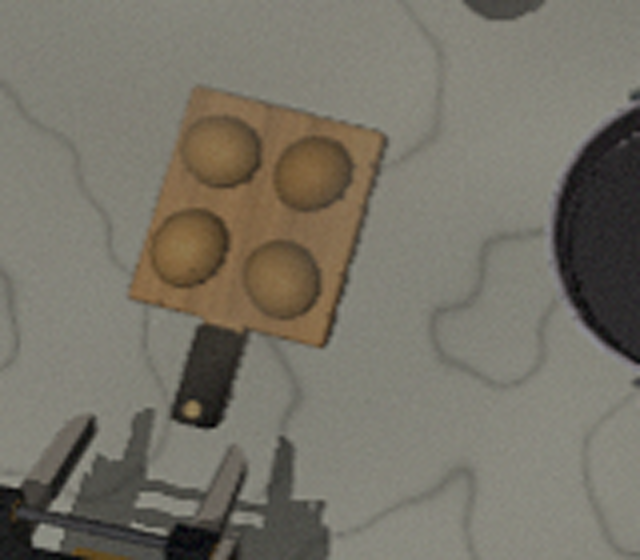

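```bash
python3 -c "
from h import *
c=camera('top')
o=observe();print(o['ee_pos']+.019*Rt.from_quat(o['tool_rot']).as_matrix()[:,0])
f=lambda u,v,z: print(u,v,w(c,u+360,v+600,z,4)[:2].round(4))
f(166,434,.089)
for a in [(195,420,.02),(224,328,.02),(194,87,.015),(386,133,.015),(324,347,.015),(129,297,.015)]: f(*a)
"
```

```text
[0.40079026 0.37359974 0.08677059]
166 434 [0.4054 0.3747]
195 420 [0.4141 0.3771]
224 328 [0.4794 0.3588]
194 87 [0.6588 0.3894]
386 133 [0.6222 0.2457]
324 347 [0.4651 0.2875]
129 297 [0.5029 0.4302]
```

Request:
servo_tool(commands=[11.2, -2.2, -13.5, 0, 0.004, -0.005, 0, 11.2, -2.2, -13.5, 0, 0.004, -0.005, 0, 11.2, -2.2, -13.5, 0, 0.004, -0.005, 0, 11.2, -2.2, -13.5, 0, 0.004, -0.005, 0, 11.2, -2.2, -13.5, 0, 0.004, -0.005, 0, 8, -1.6, -8, 0, 0.004, -0.005, 0, 0, 0, 0, 0, 0, 0, 0])

```text
time: 2.05
ee_pos: [0.457, 0.3785, 0.0351]
tool_rot: [0.056, 0.384, -0.113, 0.915]
wrist_force: [-1.1, 0.0, 0.6]
finger_gap: 1.001
```

```bash
python3 -c "
from h import *
go([.4561,.3653,.021],-.25,np.pi/4)"
```

```text
t 2.05 d mm [ -0.9 -13.2 -14.1] rv [-0.018 -0.006  0.002] ang 0.019 F [-1.1  0.   0.6] gap 1.001 q [ 1.01  0.23  2.   -1.    0.91  0.34]
```

Request:
servo_tool(commands=[0, -6.5, -6, -0.006, 0, 0, 0, 0, -6.5, -5, -0.006, 0, 0, 0, 0, 0, 0, 0, 0, 0, 0])

```text
time: 2.35
ee_pos: [0.4573, 0.3667, 0.0259]
tool_rot: [0.052, 0.382, -0.114, 0.915]
wrist_force: [-0.0, 1.3, 0.6]
finger_gap: 1.0
```

```bash
python3 -c "
from h import *
go([.4561,.3653,.021],-.25,np.pi/4)"
```

```text
t 2.35 d mm [-1.2 -1.4 -4.9] rv [-0.009 -0.005  0.002] ang 0.01 F [-0.   1.3  0.6] gap 1.0 q [ 1.    0.23  2.02 -1.02  0.9   0.36]
```

Request:
servo_tool(commands=[-1, -1.4, -5, -0.006, 0, 0, 0, 0, 0, 0, 0, 0, 0, 130, 0, 0, 0, 0, 0, 0, 150, 0, 0, 0, 0, 0, 0, 255, 0, 0, 0, 0, 0, 0, 255, 0, 0, 0, 0, 0, 0, 255, 0, 0, 0, 0, 0, 0, 255], newtons=60)

```text
time: 3.05
ee_pos: [0.4554, 0.3658, 0.0212]
tool_rot: [0.049, 0.382, -0.115, 0.916]
wrist_force: [-0.7, -0.1, 0.2]
finger_gap: 0.536
```

```bash
python3 -c "
from h import *
go([.4561,.3653,.021],-.25,np.pi/4)
c=camera('top');cv2.imwrite('pics/t2.png',cv2.resize(c['img'][150:290,90:250,::-1],(640,560),interpolation=cv2.INTER_CUBIC))
"
```

```text
t 3.05 d mm [ 0.7 -0.5 -0.2] rv [-0.003 -0.005  0.   ] ang 0.006 F [-0.7 -0.1  0.2] gap 0.536 q [ 1.01  0.24  2.02 -1.02  0.9   0.37]
```

Still closing.

Request:
servo_tool(commands=[0, 0, 0, 0, 0, 0, 255, 0, 0, 0, 0, 0, 0, 255, 0, 0, 0, 0, 0, 0, 255, 0, 0, 0, 0, 0, 0, 255, 0, 0, 0, 0, 0, 0, 255, 0, 0, 0, 0, 0, 0, 255])

```text
time: 3.7
ee_pos: [0.4555, 0.3661, 0.0213]
tool_rot: [0.049, 0.382, -0.115, 0.916]
wrist_force: [-0.4, -0.4, -0.3]
finger_gap: 0.342
```

```bash
python3 -c "
from h import *
go([.4561,.3653,.021],-.25,np.pi/4)
c=camera('top');cv2.imwrite('pics/t2.png',cv2.resize(c['img'][150:290,90:250,::-1],(640,560),interpolation=cv2.INTER_CUBIC))
"
```

```text
t 3.7 d mm [ 0.6 -0.8 -0.3] rv [-0.003 -0.005 -0.   ] ang 0.006 F [-0.4 -0.4 -0.3] gap 0.342 q [ 1.01  0.24  2.02 -1.02  0.9   0.37]
```

Request:
servo_tool(commands=[0, 0, 4, -0.001, -0.005, 0, 255, 0, 0, 5, -0.001, -0.005, 0, 255, 0, 0, 6, -0.001, -0.005, 0, 255, 0, 0, 7, -0.001, -0.005, 0, 255, 0, 0, 7, -0.001, -0.005, 0, 255, 0, 0, 7, -0.001, -0.005, 0, 255, 0, 0, 7, -0.001, -0.005, 0, 255, 0, 0, 7, -0.001, -0.005, 0, 255, 0, 0, 7, 0, 0, 0, 255, 0, 0, 7, 0, 0, 0, 255, 0, 0, 7, 0, 0, 0, 255, 0, 0, 0, 0, 0, 0, 255])

```text
time: 4.95
ee_pos: [0.4536, 0.3644, 0.0966]
tool_rot: [0.047, 0.363, -0.116, 0.923]
wrist_force: [0.5, -0.8, -4.7]
finger_gap: 0.337
```

```bash
python3 -c "
from h import *
go([.4561,.3653,.11],-.25,np.pi/4)
c=camera('scene');cv2.imwrite('pics/s2.png',cv2.resize(c['img'][200:384,260:470,::-1],(798,700))[:600])
"
```

```text
t 4.95 d mm [ 2.5  0.9 13.4] rv [0.006 0.035 0.002] ang 0.035 F [ 0.5 -0.8 -4.7] gap 0.337 q [ 1.03  0.09  2.04 -0.98  1.    0.27]
```

View pics/s2.png

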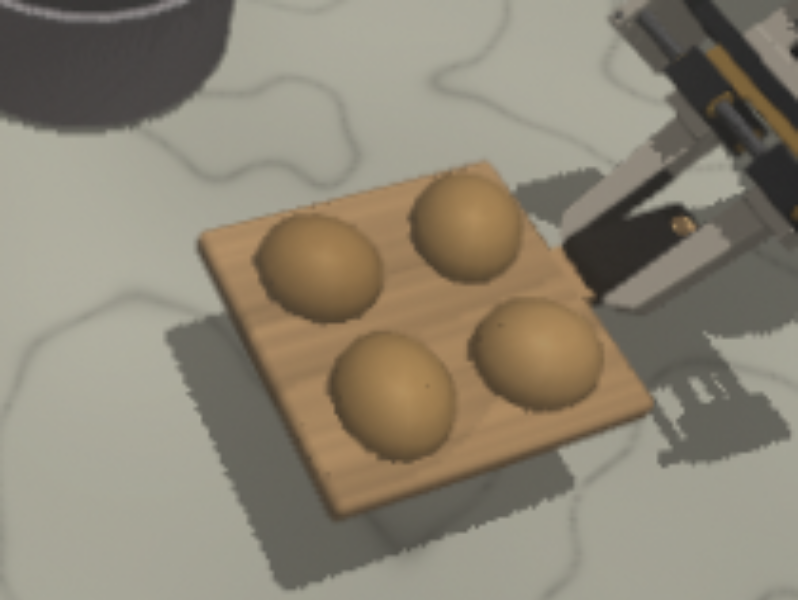

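```bash
python3 -c "
from h import *
c=camera('scene');K=np.array([[c['fx'],0,c['cx']],[0,c['fy'],c['cy']],[0,0,1.]])
P=np.array([[82.5,-75,15],[-82.5,-75,15],[-82.5,75,15],[82.5,75,15]])/1000
s=3.8;I=np.array([[203,233],[487,163],[652,404],[340,517]])
I=(I+.5)/s-.5+[260,200]
ok,rv,t,_=cv2.solvePnPGeneric(P,I,K,c['dist_coeffs'],flags=cv2.SOLVEPNP_IPPE)
for r,tt in zip(rv,t):
  Rb=c['R'].T@cv2.Rodrigues(r)[0]; print(Rb[:,0].round(3),Rb[:,2].round(3),(c['R'].T@(tt[:,0]-c['t'])).round(3))
o=observe();print(Rt.from_quat(o['tool_rot']).as_matrix().round(3))
"
```

```text
[-0.909  0.415  0.037] [-0.382 -0.797 -0.467] [0.576 0.345 0.083]
[-0.877  0.439  0.194] [ 0.086  0.54  -0.837] [0.551 0.336 0.091]
[[ 0.708  0.249  0.66 ]
 [-0.181  0.968 -0.171]
 [-0.682  0.001  0.731]]
```

```bash
python3 -c "
from h import *
c=camera('scene');K=np.array([[c['fx'],0,c['cx']],[0,c['fy'],c['cy']],[0,0,1.]])
P=np.array([[82.5,-75,0],[-82.5,-75,0],[-82.5,75,0],[82.5,75,0]])/1000
s=3.8;I=np.array([[203,233],[487,163],[652,404],[340,517]])
I=(I+.5)/s-.5+[260,200]
ok,rv,t,_=cv2.solvePnPGeneric(P,I,K,c['dist_coeffs'],flags=cv2.SOLVEPNP_IPPE)
for r,tt in zip(rv,t):
  Rb=c['R'].T@cv2.Rodrigues(r)[0]; print(Rb[:,0].round(3),Rb[:,2].round(3),(c['R'].T@(tt[:,0]-c['t'])).round(3))
"
```

```text
[ 0.97  -0.24   0.034] [-0.027  0.033  0.999] [0.551 0.335 0.076]
[ 0.482 -0.497 -0.722] [0.864 0.407 0.297] [0.563 0.339 0.078]
```

Request:
servo_tool(commands=[0, 0, 6, 0, 0, -0.01, 255, 1, -2, 11, 0, 0, -0.03, 255, 2, -4, 11, 0, 0, -0.05, 255, 3, -6, 11, 0, 0, -0.065, 255, 4, -7, 11, 0, 0, -0.065, 255, 4, -7, 9, 0, 0, -0.065, 255, 4, -7, 6, 0, 0, -0.065, 255, 4, -7, 3, 0, 0, -0.065, 255, 4, -7, 0, 0, 0, -0.065, 255, 4, -7, 0, 0, 0, -0.065, 255, 4, -7, 0, 0, 0, -0.065, 255, 4, -7, 0, 0, 0, -0.065, 255, 4, -7, 0, 0, 0, -0.065, 255, 4, -7, 0, 0, 0, -0.065, 255, 4, -7, 0, 0, 0, -0.065, 255, 4, -7, 0, 0, 0, -0.065, 255, 4, -7, 0, 0, 0, -0.065, 255, 3, -5, 0, 0, 0, -0.06, 255, 2, -2, 0, 0, 0, -0.04, 255, 0, 0, 0, 0, 0, -0.02, 255])

```text
time: 7.1
ee_pos: [0.5158, 0.2504, 0.1635]
tool_rot: [0.239, 0.283, -0.607, 0.703]
wrist_force: [0.4, -0.5, -3.7]
finger_gap: 0.342
```

```bash
python3 -c "
from h import *
go([.5184,.2515,.165],-1.5,np.pi/4)
R=Rt.from_quat(observe()['tool_rot']).as_matrix();print(R.round(3))
c=camera('scene');cv2.imwrite('pics/s3.png',cv2.resize(c['img'][:,:,::-1],(768,576)))
"
```

```text
t 7.1 d mm [2.6 1.1 1.5] rv [ 0.027 -0.006 -0.078] ang 0.083 F [ 0.4 -0.5 -3.7] gap 0.342 q [ 0.74  0.53  1.34 -0.65  1.75  0.63]
[[ 0.102  0.989  0.108]
 [-0.718  0.148 -0.68 ]
 [-0.688 -0.008  0.725]]
```

View pics/s3.png

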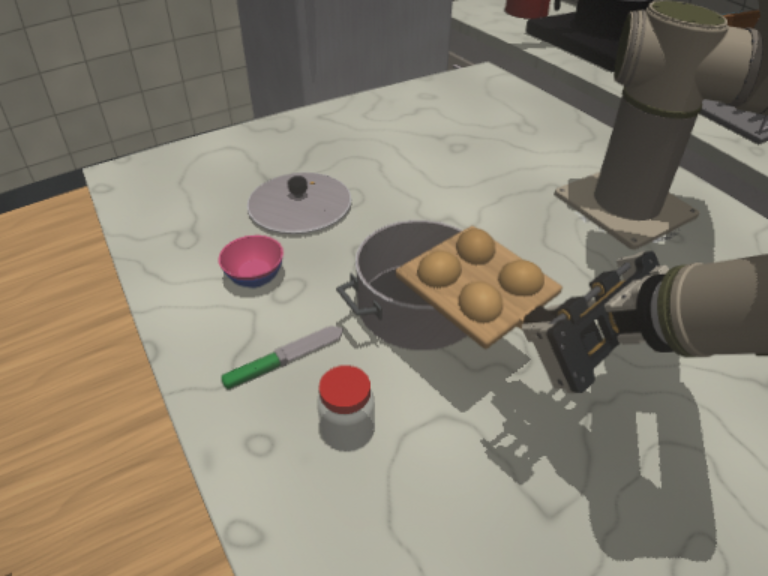

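All four halves are still on the board, with its far end over the pot rim at (430,270). Next I'll work out the tipping path about the lip.

```bash
python3 -c "
from h import *
f=np.array([.149,-.989]);th=np.linspace(0,.864,17)-.026
p0=np.array([.528,.0645])
L=[ [*(p0-(.192*np.cos(a)-.006*np.sin(a))*f), z+.192*np.sin(a)+.006*np.cos(a)] for a,z in zip(th,np.linspace(.150,.125,17))]
L=np.array(L);print(L[0]);print((np.diff(L,axis=0)*1000).round(1).tolist())
"
```

```text
[0.49937843 0.25447809 0.15100653]
[[0.0, -0.3, 8.8], [0.1, -0.9, 8.8], [0.2, -1.4, 8.7], [0.3, -2.0, 8.6], [0.4, -2.5, 8.5], [0.5, -3.1, 8.3], [0.5, -3.6, 8.2], [0.6, -4.1, 7.9], [0.7, -4.6, 7.7], [0.8, -5.1, 7.4], [0.8, -5.6, 7.2], [0.9, -6.0, 6.8], [1.0, -6.5, 6.5], [1.0, -6.9, 6.1], [1.1, -7.3, 5.8], [1.2, -7.7, 5.3]]
```

Request:
servo_tool(commands=[-5, 1, -3, 0, 0, 0, 255, -6, 2, -4, 0, 0, 0, 255, -5, 1, -3, 0, 0, 0, 255, 0, 0, 9, 0.053, 0.008, 0, 255, 0, -1, 9, 0.053, 0.008, 0, 255, 0, -1.5, 9, 0.053, 0.008, 0, 255, 0, -2, 9, 0.053, 0.008, 0, 255, 0, -2.5, 8.5, 0.053, 0.008, 0, 255, 0.5, -3, 8.5, 0.053, 0.008, 0, 255, 0.5, -3.5, 8, 0.053, 0.008, 0, 255, 0.5, -4, 8, 0.053, 0.008, 0, 255, 0.5, -4.5, 7.5, 0.053, 0.008, 0, 255])

```text
time: 8.35
ee_pos: [0.4882, 0.2364, 0.2248]
tool_rot: [0.372, 0.453, -0.524, 0.618]
wrist_force: [-0.1, -0.6, -4.0]
finger_gap: 0.343
```

```bash
python3 -c "
from h import *
o=observe();R=Rt.from_quat(o['tool_rot']).as_matrix();p=o['ee_pos']
# board axes
th=np.arcsin(-R[2,0])if R[2,2]>0 else np.pi-np.arcsin(-R[2,0])
h=np.arctan2(-R[0,1],R[1,1]);a=th-np.pi/4;f=np.array([np.cos(h),np.sin(h)])
print('h',h,'tilt',a,'lip',p[:2]+(.192*np.cos(a)-.006*np.sin(a))*f,p[2]-.192*np.sin(a)-.006*np.cos(a),p,'F',o['wrist_force'],R.round(2))
c=camera('scene');cv2.imwrite('pics/s4.png',cv2.resize(c['img'][:,:,::-1],(768,576)))
"
```

```text
h -1.3962558020559863 tilt 0.4669620551850855 lip [0.51754582 0.07021654] 0.13301954524930482 [0.48824257 0.23639615 0.22481091] F [-0.05644368 -0.60915332 -4.01337894] [[ 0.04  0.98  0.17]
 [-0.31  0.17 -0.93]
 [-0.95 -0.01  0.31]]
```

Request:
servo_tool(commands=[2.5, -5, 7.5, 0.053, 0.008, 0, 255, 2.5, -6, 7, 0.053, 0.008, 0, 255, 2.5, -6, 6.5, 0.053, 0.008, 0, 255, 2.5, -7, 6.5, 0.053, 0.008, 0, 255, 2, -7, 6, 0.053, 0.008, 0, 255, 1, -7.5, 5.5, 0.053, 0.008, 0, 255, 1, -7.5, 5, 0.053, 0.008, 0, 255, 0, 0, 0, 0, 0, 0, 255, 0, 0, 0, 0, 0, 0, 255, 0, 0, 0, 0, 0, 0, 255])

```text
time: 9.4
ee_pos: [0.4946, 0.1891, 0.2684]
tool_rot: [0.462, 0.562, -0.442, 0.526]
wrist_force: [1.1, -0.1, -2.1]
finger_gap: 0.34
```

```bash
python3 -c "
from h import *
o=observe();R=Rt.from_quat(o['tool_rot']).as_matrix();p=o['ee_pos']
th=np.arcsin(-R[2,0])if R[2,2]>0 else np.pi-np.arcsin(-R[2,0])
h=np.arctan2(-R[0,1],R[1,1]);a=th-np.pi/4;f=np.array([np.cos(h),np.sin(h)])
print('h',h,'tilt',a,'lip',p[:2]+(.192*np.cos(a)-.006*np.sin(a))*f,p[2]-.192*np.sin(a)-.006*np.cos(a),p,'F',o['wrist_force'],o['finger_gap'])
c=camera('scene');cv2.imwrite('pics/s4.png',cv2.resize(c['img'][80:330,140:470,::-1],(792,600)))
"
```

```text
h -1.3860948221383664 tilt 0.8433977162566162 lip [0.5172501  0.06798833] 0.12104607412246313 [0.4946268  0.189078   0.26844173] F [ 1.08664201 -0.12918914 -2.11491734] 0.3400531347403732
```

View pics/s4.png

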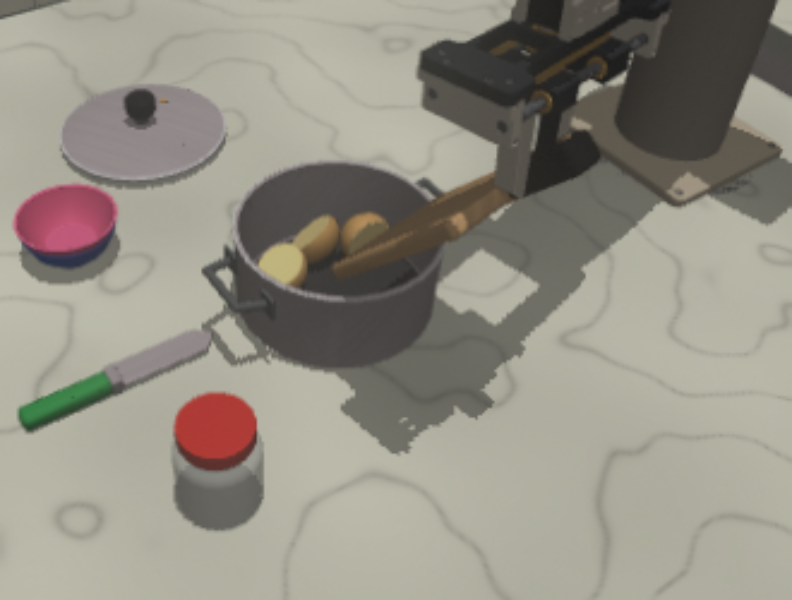

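Request:
servo_tool(commands=[0, 2, 15, 0, 0, 0, 255, 0, 6, 15, -0.08, -0.015, 0, 255, 0, 10, 4, -0.1, -0.018, 0, 255, 0, 14, 0, -0.1, -0.018, 0, 255, 0, 18, -2, -0.1, -0.018, 0, 255, 0, 20, -4, -0.1, -0.018, 0, 255, 0, 20, -6, -0.1, -0.018, 0, 255, 0, 20, -8, -0.1, -0.018, 0, 255, 0, 20, -10, -0.1, -0.018, 0, 255, 0, 20, -10, -0.06, -0.01, 0, 255, 0, 20, -10, 0, 0, 0, 255, 0, 20, -10, 0, 0, 0, 255, 0, 10, -5, 0, 0, 0, 255])

```text
time: 10.75
ee_pos: [0.4903, 0.411, 0.2488]
tool_rot: [0.237, 0.276, -0.592, 0.719]
wrist_force: [0.5, -0.9, -2.2]
finger_gap: 0.34
```

```bash
python3 -c "
from h import *
go([.461,.442,.12],-1.0,np.pi/4)
c=camera('top');cv2.imwrite('pics/t5.png',cv2.resize(c['img'][120:300,100:340,::-1],(800,600)))
"
```

```text
t 10.75 d mm [ -29.3   31.  -128.8] rv [0.033 0.029 0.384] ang 0.386 F [ 0.5 -0.9 -2.2] gap 0.34 q [ 0.93  0.74  0.89 -0.66  2.03  0.61]
```

View pics/t5.png

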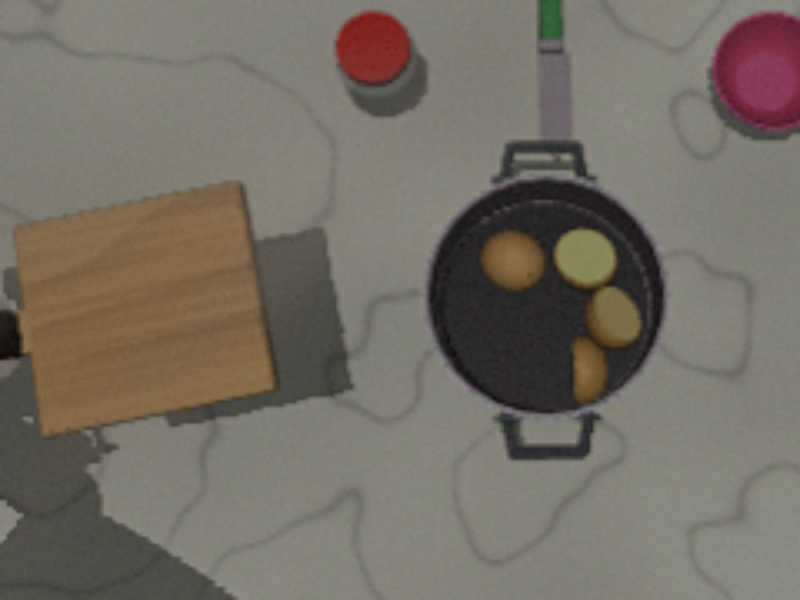

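All four halves lie inside the pot, around (560,310) in the crop, and the board is empty. Next is putting the board down.

Request:
servo_tool(commands=[-3, 3, -10, 0.004, 0.003, 0.04, 255, -3, 3, -10, 0.004, 0.003, 0.04, 255, -3, 3, -10, 0.004, 0.003, 0.04, 255, -3, 3, -10, 0.004, 0.003, 0.04, 255, -3, 3, -10, 0.004, 0.003, 0.04, 255, -3, 3, -10, 0.004, 0.003, 0.04, 255, -3, 3, -10, 0.004, 0.003, 0.04, 255, -3, 3, -10, 0.004, 0.003, 0.04, 255, -3, 3, -10, 0, 0, 0.04, 255, -2, 3, -10, 0, 0, 0.02, 255, 0, 0, -10, 0, 0, 0, 255, 0, 0, -10, 0, 0, 0, 255, 0, 0, -10, 0, 0, 0, 255, 0, 0, -10, 0, 0, 0, 255, 0, 0, -10, 0, 0, 0, 255, 0, 0, 0, 0, 0, 0, 255])

```text
time: 12.4
ee_pos: [0.4581, 0.4518, 0.0995]
tool_rot: [0.191, 0.336, -0.434, 0.814]
wrist_force: [0.0, 0.5, -2.2]
finger_gap: 0.341
```

```bash
python3 -c "
from h import *
go([.461,.442,.0213],-1.0,np.pi/4)
print(Rt.from_quat(observe()['tool_rot']).as_matrix().round(3)[2],Rt.from_quat([0.049,.382,-.115,.916]).as_matrix()[2])
"
```

```text
t 12.4 d mm [  2.9  -9.8 -78.2] rv [-0.018  0.012 -0.011] ang 0.024 F [ 0.   0.5 -2.2] gap 0.341 q [ 1.05  0.68  1.25 -0.68  1.61  0.59]
[-0.713  0.02   0.701] [-0.71066334  0.00190684  0.70352966]
```

Request:
servo_tool(commands=[0, -1, -10, -0.003, 0.002, -0.001, 255, 0, -1, -10, -0.003, 0.002, -0.001, 255, 0, -1, -10, -0.003, 0.002, -0.001, 255, 0, -1, -10, -0.003, 0.002, -0.001, 255, 0, -1, -10, -0.003, 0.002, 0, 255, 0, -1, -10, -0.003, 0.002, 0, 255, 0, 0, -6, 0, 0, 0, 255, 0, 0, 0, 0, 0, 0, 255])

```text
time: 13.2
ee_pos: [0.4584, 0.4447, 0.0271]
tool_rot: [0.181, 0.336, -0.441, 0.812]
wrist_force: [-0.4, 0.0, -2.3]
finger_gap: 0.336
```

```bash
python3 -c "
from h import *
go([.461,.442,.0213],-1.0,np.pi/4)
print(Rt.from_quat(observe()['tool_rot']).as_matrix().round(3)[2])
"
```

```text
t 13.2 d mm [ 2.6 -2.7 -5.8] rv [ 0.003 -0.001 -0.006] ang 0.006 F [-0.4  0.  -2.3] gap 0.336 q [ 1.05  0.78  1.24 -0.68  1.55  0.64]
[-0.706 -0.002  0.708]
```

Request:
servo_tool(commands=[0, 0, -2.5, 0, 0, 0, 255, 0, 0, -2.5, 0, 0, 0, 255, 0, 0, -1.5, 0, 0, 0, 255, 0, 0, 0, 0, 0, 0, 255])

```text
time: 13.6
ee_pos: [0.4589, 0.4455, 0.0218]
tool_rot: [0.182, 0.336, -0.441, 0.812]
wrist_force: [-0.3, 0.0, -1.4]
finger_gap: 0.34
```

Request:
servo_tool(commands=[0, 0, -1.2, 0, 0, 0, 255, 0, 0, 0, 0, 0, 0, 255, 0, 0, 0, 0, 0, 0, 150, 0, 0, 0, 0, 0, 0, 140, 0, 0, 0, 0, 0, 0, 100, 0, 0, 0, 0, 0, 0, 40, 0, 0, 0, 0, 0, 0, 0, 0, 0, 0, 0, 0, 0, 0, 0, 0, 0, 0, 0, 0, 0, 0, 0, 0, 0, 0, 0, 0])

```text
time: 14.6
ee_pos: [0.4599, 0.4463, 0.0226]
tool_rot: [0.183, 0.335, -0.44, 0.813]
wrist_force: [0.7, -0.7, 1.2]
finger_gap: 0.912
```

Request:
servo_tool(commands=[-4, 6, 7, 0, 0, 0, 0, -7.6, 12, 14, 0, 0, 0, 0, -7.6, 12, 14, 0, 0, 0, 0, -7.6, 12, 14, 0, 0, 0, 0, -7.6, 12, 14, 0, 0, 0, 0, -7.6, 12, 14, 0, 0, 0, 0, -4, 0, 25, 0.05, 0.03, 0, 0, 0, -10, 30, 0.07, 0.045, 0, 0, 0, -20, 30, 0.08, 0.055, 0, 0, 0, -30, 20, 0.09, 0.06, 0, 0])

```text
time: 15.6
ee_pos: [0.4035, 0.458, 0.2051]
tool_rot: [0.25, 0.476, -0.399, 0.743]
wrist_force: [2.0, 0.0, 0.7]
finger_gap: 1.001
```

```bash
python3 -c "
from h import *
go([.579,-.336,.17],-1.3,np.pi/2)
c=camera('scene');cv2.imwrite('pics/s6.png',cv2.resize(c['img'][:,:,::-1],(768,576)))
c=camera('top');np.save('top6.npy',c['img'])
"
```

```text
t 15.6 d mm [ 175.5 -794.   -35.1] rv [ 0.4    0.175 -0.316] ang 0.539 F [2.  0.  0.7] gap 1.001 q [ 0.99  0.35  1.36 -0.4   1.62  0.42]
```

View pics/s6.png

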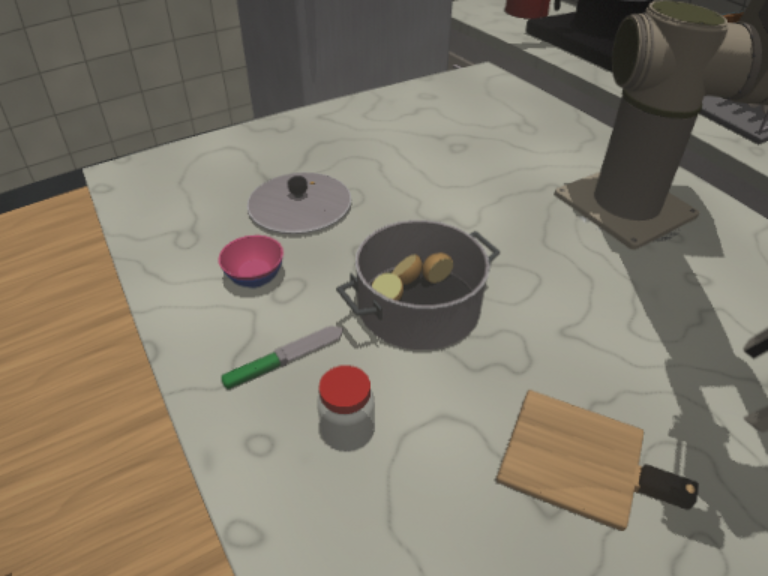

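```bash
cat >> h.py <<'E'
def circ(c,x,y,z,r,rng=.012):
    g=cv2.GaussianBlur(cv2.cvtColor(c["img"],cv2.COLOR_RGB2GRAY).astype(np.float32),(0,0),1)
    G=cv2.magnitude(cv2.Sobel(g,cv2.CV_32F,1,0),cv2.Sobel(g,cv2.CV_32F,0,1))
    G=np.minimum(G,120)
    K=np.array([[c["fx"],0,c["cx"]],[0,c["fy"],c["cy"]],[0,0,1.]])
    a=np.linspace(0,2*np.pi,240,endpoint=False);rv=cv2.Rodrigues(c["R"])[0];best=[]
    C=np.c_[np.cos(a)*r,np.sin(a)*r,0*a+z]
    for dx in np.arange(-rng,rng+1e-6,.001):
        for dy in np.arange(-rng,rng+1e-6,.001):
            p=cv2.projectPoints(C+[x+dx,y+dy,0],rv,c["t"],K,c["dist_coeffs"])[0].reshape(-1,1,2).astype(np.float32)
            best.append((cv2.remap(G,p,None,cv2.INTER_LINEAR).mean(),x+dx,y+dy))
    best.sort(reverse=True);return np.array(best[:4]).round(4).tolist()
E
python3 -c "
from h import *
for n in('top','scene'):
  c=camera(n)
  print(n,'pot',circ(c,.535,.022,.1,.0995));print('lid',circ(c,.58,-.334,.011,.1025))
  print('knob',circ(c,.58,-.334,.049,.019))
"
```

```text
top pot [[104.8253, 0.537, 0.02], [104.8088, 0.537, 0.019], [104.5005, 0.536, 0.019], [104.4156, 0.534, 0.019]]
lid [[52.7674, 0.579, -0.335], [52.742, 0.579, -0.336], [52.652, 0.58, -0.337], [52.6383, 0.58, -0.336]]
knob [[118.789, 0.581, -0.338], [118.445, 0.58, -0.338], [118.4051, 0.58, -0.339], [118.311, 0.582, -0.338]]
scene pot [[111.3262, 0.538, 0.025], [110.9794, 0.537, 0.025], [110.7664, 0.538, 0.024], [110.5609, 0.537, 0.024]]
lid [[77.8818, 0.58, -0.339], [77.5858, 0.581, -0.339], [77.0971, 0.58, -0.34], [76.9418, 0.58, -0.338]]
knob [[92.9091, 0.578, -0.346], [92.876, 0.577, -0.346], [92.3821, 0.577, -0.345], [92.3773, 0.576, -0.346]]
```

Request:
servo_tool(commands=[9, -20, 0, 0.02, 0.009, -0.016, 0, 9, -42, 0, 0.02, 0.009, -0.016, 0, 9, -42, 0, 0.02, 0.009, -0.016, 0, 9, -42, 0, 0.02, 0.009, -0.016, 0, 9, -42, 0, 0.02, 0.009, -0.016, 0, 9, -42, 0, 0.02, 0.009, -0.016, 0, 9, -42, 0, 0.02, 0.009, -0.016, 0, 9, -42, 0, 0.02, 0.009, -0.016, 0, 9, -42, 0, 0.02, 0.009, -0.016, 0, 9, -42, 0, 0.02, 0.009, -0.016, 0, 9, -42, 0, 0.02, 0.009, -0.016, 0, 9, -42, 0, 0.02, 0.009, -0.016, 0, 9, -42, 0, 0.02, 0.009, -0.016, 0, 9, -42, 0, 0.02, 0.009, -0.016, 0, 9, -42, 0, 0.02, 0.009, -0.016, 0, 9, -42, 0, 0.02, 0.009, -0.016, 0, 9, -42, 0, 0.02, 0.009, -0.016, 0, 9, -42, 0, 0.02, 0.009, -0.016, 0, 9, -42, 0, 0.02, 0.009, -0.016, 0, 0, -20, 0, 0.02, 0, 0, 0])

```text
time: 17.8
ee_pos: [0.5728, -0.3463, 0.1599]
tool_rot: [0.4, 0.594, -0.425, 0.554]
wrist_force: [-0.7, 0.0, 0.6]
finger_gap: 1.001
```

```bash
python3 -c "
from h import *
go([.58,-.338,.10],-1.3,np.pi/2)"
```

```text
t 17.8 d mm [  7.2   8.3 -59.9] rv [-0.006 -0.067 -0.055] ang 0.087 F [-0.7  0.   0.6] gap 1.001 q [-0.6   0.42  1.29 -0.03  1.49 -0.92]
```

Request:
servo_tool(commands=[2, 2, -15, -0.001, -0.017, -0.014, 0, 2, 2, -15, -0.001, -0.017, -0.014, 0, 2, 2, -15, -0.001, -0.017, -0.014, 0, 1, 2, -12, -0.001, -0.017, -0.014, 0, 0, 0, 0, 0, 0, 0, 0])

```text
time: 18.3
ee_pos: [0.5807, -0.3365, 0.0833]
tool_rot: [0.428, 0.571, -0.428, 0.554]
wrist_force: [-0.4, -0.5, -0.3]
finger_gap: 0.999
```

```bash
python3 -c "
from h import *
go([.58,-.338,.052],-1.3,np.pi/2)"
```

```text
t 18.3 d mm [ -0.7  -1.5 -31.3] rv [-0.014 -0.02   0.001] ang 0.024 F [-0.4 -0.5 -0.3] gap 0.999 q [-0.6   0.45  1.39  0.    1.32 -0.87]
```

Request:
servo_tool(commands=[0, -0.5, -10, -0.005, -0.007, 0, 0, 0, -0.5, -10, -0.005, -0.007, 0, 0, 0, -0.5, -7, -0.004, -0.006, 0, 0, 0, 0, 0, 0, 0, 0, 0])

```text
time: 18.7
ee_pos: [0.5814, -0.3356, 0.0504]
tool_rot: [0.426, 0.566, -0.427, 0.562]
wrist_force: [0.6, -1.0, -0.6]
finger_gap: 0.996
```

```bash
python3 -c "
from h import *
go([.58,-.338,.052],-1.3,np.pi/2)"
```

```text
t 18.7 d mm [-1.4 -2.4  1.6] rv [-0.002 -0.005 -0.004] ang 0.007 F [ 0.6 -1.  -0.6] gap 0.996 q [-0.6   0.47  1.43 -0.    1.25 -0.87]
```

Close on the knob (38 mm gives a gap of about 0.41) and lift.

Request:
servo_tool(commands=[0, 0, 0, 0, 0, 0, 140, 0, 0, 0, 0, 0, 0, 140, 0, 0, 0, 0, 0, 0, 140, 0, 0, 0, 0, 0, 0, 255, 0, 0, 0, 0, 0, 0, 255, 0, 0, 0, 0, 0, 0, 255, 0, 0, 0, 0, 0, 0, 255, 0, 0, 0, 0, 0, 0, 255, 0, 0, 0, 0, 0, 0, 255, 0, 0, 0, 0, 0, 0, 255, 0, 0, 0, 0, 0, 0, 255], newtons=50)

```text
time: 19.8
ee_pos: [0.5826, -0.3373, 0.0539]
tool_rot: [0.426, 0.564, -0.428, 0.564]
wrist_force: [-0.7, 0.1, 0.3]
finger_gap: 0.4
```

```bash
python3 -c "
from h import *
go([.58,-.338,.052],-1.3,np.pi/2)
for n in('top','scene'):
  c=camera(n);print(circ(c,.58,-.336,.011,.1025)[:2])"
```

```text
t 19.8 d mm [-2.6 -0.7 -1.9] rv [ 0.001 -0.002 -0.004] ang 0.004 F [-0.7  0.1  0.3] gap 0.4 q [-0.6   0.47  1.43 -0.    1.25 -0.87]
[[64.6811, 0.579, -0.333], [64.6224, 0.58, -0.333]]
[[87.1636, 0.582, -0.337], [87.1436, 0.583, -0.338]]
```

Request:
servo_tool(commands=[0, 0, 8, 0, 0, 0, 255, 0, 0, 20, 0, 0, 0, 255, 0, 0, 25, 0, 0, 0, 255, 0, 0, 25, 0, 0, 0, 255, 0, 0, 25, 0, 0, 0, 255, 0, 0, 20, 0, 0, 0, 255, 0, 0, 10, 0, 0, 0, 255, -3, 15, 5, 0, 0, 0, 255, -4, 30, 0, 0, 0, 0, 255, -4, 30, 0, 0, 0, 0, 255, -4, 30, 0, 0, 0, 0, 255, -4, 30, 0, 0, 0, 0, 255, -4, 30, 0, 0, 0, 0, 255, -4, 30, 0, 0, 0, 0, 255, -4, 30, 0, 0, 0, 0, 255, -4, 30, 0, 0, 0, 0, 255, -4, 30, 0, 0, 0, 0, 255, -4, 30, 0, 0, 0, 0, 255, -2, 25, 0, 0, 0, 0, 255, 0, 10, 0, 0, 0, 0, 255])

```text
time: 21.9
ee_pos: [0.526, 0.0282, 0.1889]
tool_rot: [0.426, 0.569, -0.429, 0.557]
wrist_force: [-0.1, 0.1, -3.2]
finger_gap: 0.397
```

```bash
python3 -c "
from h import *
go([.538,.021,.19],-1.3,np.pi/2)"
```

```text
t 21.9 d mm [12.  -7.2  1.1] rv [-0.007 -0.017  0.   ] ang 0.018 F [-0.1  0.1 -3.2] gap 0.397 q [-0.05 -0.02  1.74  0.01  1.45 -0.32]
```

Request:
servo_tool(commands=[6, -3.5, -2, -0.003, -0.008, 0, 255, 6, -3.5, -2, -0.003, -0.008, 0, 255, 0, 0, 0, 0, 0, 0, 255])

```text
time: 22.2
ee_pos: [0.5385, 0.0206, 0.1838]
tool_rot: [0.427, 0.564, -0.427, 0.563]
wrist_force: [0.8, -0.8, -2.1]
finger_gap: 0.399
```

```bash
python3 -c "
from h import *
go([.538,.021,.142],-1.3,np.pi/2)
z=observe()['ee_pos'][2]-.052
for n in('top','scene'):
  c=camera(n);print(n,circ(c,.538,.021,z+.011,.1025)[:3])
  cv2.imwrite('pics/%s7.png'%n,cv2.resize(c['img'][100:270,190:360,::-1],(600,600)))
"
```

```text
t 22.2 d mm [ -0.5   0.4 -41.8] rv [-0.    -0.001 -0.002] ang 0.002 F [ 0.8 -0.8 -2.1] gap 0.399 q [-0.06 -0.    1.73  0.    1.42 -0.33]
top [[63.2965, 0.55, 0.015], [63.2781, 0.549, 0.015], [63.1409, 0.549, 0.016]]
scene [[98.3221, 0.539, 0.023], [98.0233, 0.54, 0.023], [97.939, 0.539, 0.022]]
```

View pics/scene7.png

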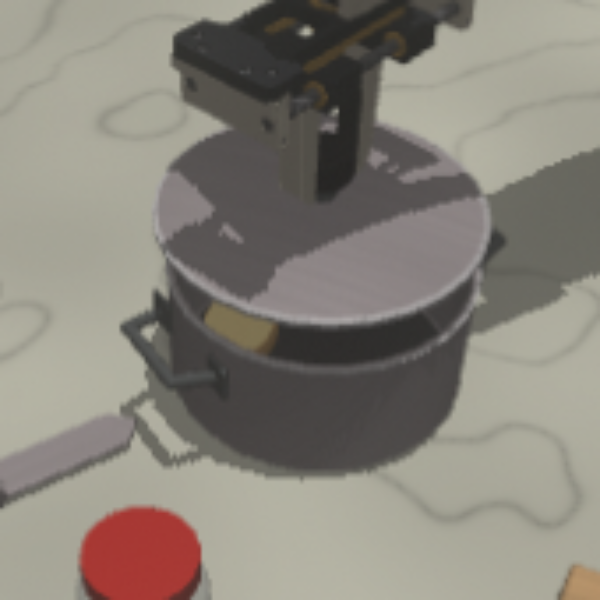

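The lid hangs level and centred over the pot, to about 2 mm by the same camera. The pot rim ellipse is centred near (325,290) in the crop. Next I'll lower it.

Request:
servo_tool(commands=[0, 0.5, -6, 0, 0, 0, 255, 0, 0.5, -8, 0, 0, 0, 255, 0, 0, -8, 0, 0, 0, 255, 0, 0, -6, 0, 0, 0, 255, 0, 0, -4, 0, 0, 0, 255, 0, 0, -2, 0, 0, 0, 255, 0, 0, 0, 0, 0, 0, 255])

```text
time: 23.0
ee_pos: [0.5372, 0.0202, 0.1457]
tool_rot: [0.428, 0.564, -0.429, 0.561]
wrist_force: [0.1, -0.4, -2.6]
finger_gap: 0.402
```

```bash
python3 -c "
from h import *
go([.538,.021,.142],-1.3,np.pi/2)"
```

```text
t 23.0 d mm [ 0.8  0.8 -3.7] rv [-0.001 -0.004  0.001] ang 0.004 F [ 0.1 -0.4 -2.6] gap 0.402 q [-0.06  0.03  1.77  0.    1.35 -0.33]
```

Request:
servo_tool(commands=[0, 0, -2, 0, 0, 0, 255, 0, 0, -1.5, 0, 0, 0, 255, 0, 0, -1, 0, 0, 0, 255, 0, 0, 0, 0, 0, 0, 255])

```text
time: 23.4
ee_pos: [0.5381, 0.0203, 0.1442]
tool_rot: [0.428, 0.563, -0.428, 0.562]
wrist_force: [0.5, 0.3, -3.0]
finger_gap: 0.402
```

```bash
python3 -c "
from h import *
go([.538,.021,.142],-1.3,np.pi/2)"
```

```text
t 23.4 d mm [-0.1  0.7 -2.2] rv [-0.    -0.001  0.001] ang 0.001 F [ 0.5  0.3 -3. ] gap 0.402 q [-0.06  0.03  1.77  0.    1.35 -0.33]
```

Request:
servo_tool(commands=[0, 0, -1.5, 0, 0, 0, 255, 0, 0, -1.5, 0, 0, 0, 255, 0, 0, 0, 0, 0, 0, 255])

```text
time: 23.7
ee_pos: [0.5387, 0.0203, 0.1442]
tool_rot: [0.428, 0.563, -0.428, 0.563]
wrist_force: [0.3, 0.0, -2.8]
finger_gap: 0.399
```

Request:
servo_tool(commands=[0, 0, -2, 0, 0, 0, 255, 0, 0, -2, 0, 0, 0, 255, 0, 0, 0, 0, 0, 0, 255])

```text
time: 24.0
ee_pos: [0.5392, 0.0203, 0.1443]
tool_rot: [0.428, 0.562, -0.428, 0.563]
wrist_force: [0.5, 0.5, -2.4]
finger_gap: 0.399
```

```bash
python3 -c "
from h import *
for i in range(3):
  go([.538,.021,.142],-1.3,np.pi/2);camera('top')"
```

```text
t 24.0 d mm [-1.2  0.7 -2.3] rv [0.    0.002 0.   ] ang 0.002 F [ 0.5  0.5 -2.4] gap 0.399 q [-0.06  0.03  1.77 -0.    1.34 -0.33]
t 24.05 d mm [-1.4  0.7 -2.2] rv [0.    0.002 0.   ] ang 0.002 F [-0.1  0.2 -0.5] gap 0.398 q [-0.06  0.03  1.77 -0.    1.34 -0.33]
t 24.1 d mm [-1.5  0.7 -2. ] rv [0.    0.002 0.   ] ang 0.002 F [ 0.8 -0.5  1.1] gap 0.398 q [-0.06  0.03  1.77 -0.    1.34 -0.33]
```

Request:
servo_tool(commands=[0, 0, 0, 0, 0, 0, 140, 0, 0, 0, 0, 0, 0, 130, 0, 0, 0, 0, 0, 0, 100, 0, 0, 0, 0, 0, 0, 50, 0, 0, 0, 0, 0, 0, 0, 0, 0, 0, 0, 0, 0, 0, 0, 0, 0, 0, 0, 0, 0, 0, 0, 0, 0, 0, 0, 0])

```text
time: 24.95
ee_pos: [0.5399, 0.0202, 0.1432]
tool_rot: [0.429, 0.562, -0.427, 0.564]
wrist_force: [0.4, -0.5, -0.1]
finger_gap: 0.955
```

Request:
servo_tool(commands=[0, 0, 0, 0, 0, 0, 0, 0, 0, 6, 0, 0, 0, 0, 0, 0, 15, 0, 0, 0, 0, 0, 0, 25, 0, 0, 0, 0, 0, 0, 30, 0, 0, 0, 0, 0, 0, 30, 0, 0, 0, 0, -10, 20, 20, 0, 0, 0, 0, -20, 40, 0, 0, 0, 0, 0, -20, 40, 0, 0, 0, 0, 0, -20, 40, 0, 0, 0, 0, 0, -20, 40, 0, 0, 0, 0, 0, 0, 0, 0, 0, 0, 0, 0])

```text
time: 26.15
ee_pos: [0.4468, 0.2051, 0.2894]
tool_rot: [0.434, 0.558, -0.425, 0.565]
wrist_force: [0.6, -0.7, -0.5]
finger_gap: 0.996
```

```bash
python3 -c "
from h import *
go([.538,.021,.142],-1.3,np.pi/2)
for n in('top','scene'):
  c=camera(n);print(n,circ(c,.538,.021,.101,.1025)[:2])
  cv2.imwrite('pics/%s8.png'%n,cv2.resize(c['img'][:,:,::-1],(768,576)))
"
```

```text
t 26.15 d mm [  91.2 -184.1 -147.4] rv [-0.004  0.016  0.005] ang 0.017 F [ 0.6 -0.7 -0.5] gap 0.996 q [ 0.33 -0.2   1.72 -0.    1.61  0.06]
top [[65.1523, 0.539, 0.02], [64.993, 0.54, 0.02]]
scene [[85.5223, 0.539, 0.02], [85.3854, 0.539, 0.021]]
```

View pics/scene8.png

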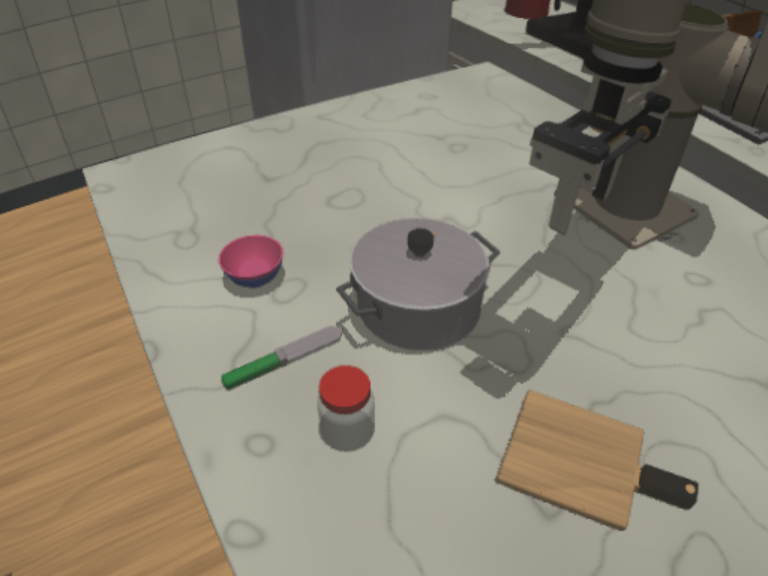

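```bash
python3 -c "
from h import *
c=camera('scene');cv2.imwrite('pics/s9.png',cv2.resize(c['img'][135:240,215:345,::-1],(743,600),interpolation=cv2.INTER_CUBIC))"
```

```text
(no output)
```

View pics/s9.png

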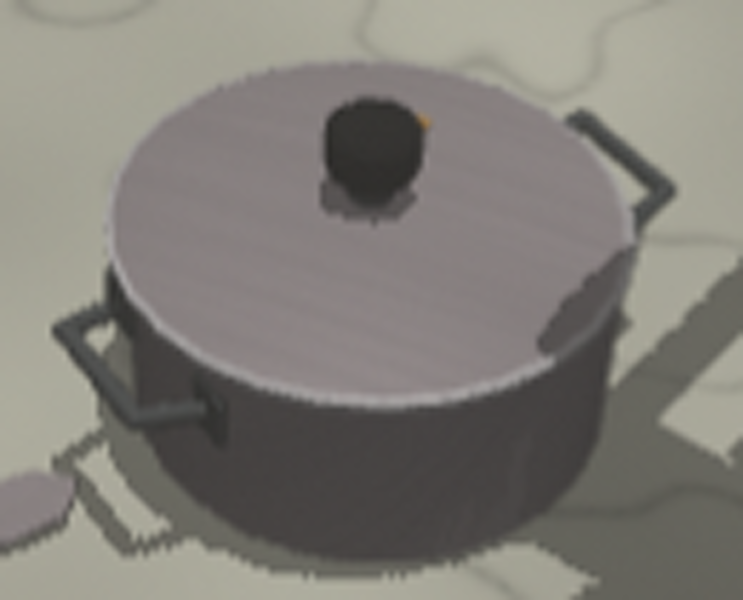

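The lid sits closed all round, with an even overhang: left edge at (110,240), right edge at (635,240). Handing in.

```bash
python3 -c "
from rig import *
print(hand_in())"
```

```text
the job is handed in; nothing more can be done
None
```

The job is done and handed in at about 26 s of the 69 s allowed; `hand_in()` gives no verdict.

- **Board and potatoes:** I gripped the board by its handle at 60 N and lifted it level with all four halves on it, with no measurable droop. I tipped it about 48° over the pot. The top view then showed all four halves low in the pot. I lowered the board back onto the worktop until it touched before letting go, and it looked flat in the picture. I didn't measure its tilt.
- **Lid:** I carried it by the knob and lowered it until it touched the rim before opening the fingers. Both cameras put its centre at about (0.539, 0.020), against a pot centre of about (0.537, 0.021), at seated height. The close-up showed it closed all round.
- **Bystanders:** the knife, jar and bowls looked unmoved in the last picture, and so did the pot. The gripper was clear of everything.

**Disagreements:**
- The two cameras differed by 4–5 mm on the pot in y, and by up to 8 mm on the lid knob.
- While the lid hung over the pot, the top camera's circle fit was about 12 mm off the scene camera's. I put that down to the gripper blocking its view and went by the scene camera.
- During the last lowering the height reading stayed near 0.144 m, about 2 mm above what I expected. The wrist force showed contact and the lid stayed put on release.

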